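# Walk the bonding block round against the bench fence

### The arm

A 6-joint arm with a two-finger parallel gripper is mounted at the origin on the work surface. World frame = base frame: x ahead of the robot, y to its left, z up, the work surface at z = 0. Lengths are in mm, angles in rad, forces in N, time in s.
With the tool pointing down it reaches from about 400 to 925 mm from the base axis. Payload 12.5 kg.
Tool frame: the origin (TCP) lies at the very end of the fingers, on their centre line; the grasp point (between the pads) lies 19 mm behind it; z points along the fingers, x is the direction in which the jaws open and shut, and the axes are right-handed (so a half turn about z gives the same grasp; the last joint's range is limited). The gripper opens to 95 mm and grips with 3 to 60 N. Pads are 20 mm wide; open, the fingers measure 119 mm over their backs; the gripper's body (75 mm by 180 mm) begins 59 mm behind the grasp point.
Start: joints at [-1.319, 0.491, 1.559, -0, 1.092, -0.106], TCP at [218.908, -585.428, 214.661] pointing down, gripper open.
Joint ranges: [-3.1, 3.1], [-0.84, 2.19], [0.05, 2.79], [-1.13, 4.28], [0.06, 2.93], [-2.69, 2.69]. Speed limits (rad/s): [2.22, 2.22, 2.79, 3.14, 3.14, 3.14].

### API

Orientations are given as [roll, pitch, yaw] about the fixed x, y, z axes, in that order (R = Rz(yaw) Ry(pitch) Rx(roll)).
In Python, from cell import state, viewer, ticket, look_for, regions_of gives the robot as it stands.
- The arm moves only by the shell command python3 -m inch 'ROWS'. ROWS is JSON, a list of rows, each a list of 7 numbers: the turn, a rotation vector about the world's x, y, z in degrees, then the shift along the world's x, y, z in mm, then the opening, from -1 (shut) to 1 (fully open). In form: [[rx, ry, rz, tx, ty, tz, hand], ...]. A call has 1 to 10 rows; each row shifts and turns the commanded pose from where the row before left it; what a row does not reach is not made up. A row lasts 1/10 s, in which the tool goes at most 50 mm and 8.59 degrees, less where a joint would pass 70% of its speed; a pose out of reach is approached as far as the arm can. A call with a gripper value outside its range is refused whole. The fingers move at their own pace and stop on an object; the grip force is fixed at half the most. Time passes only in rows, so rows that do not move let the fingers close. It gives the time, the measured TCP pose, the force and the opening at its end, in the units of the state.
- state(): the state, without advancing time (a new reading comes with each control period).
- viewer.read_camera(name): name is "scene" or "side" or "wrist"; returns a dict with "color" (384x512x3 uint8, red, green, blue), "depth" (384x512 float32, mm along the optical axis (not along the pixel's ray), 0 where there is no reading), "fx", "fy", "cx", "cy" (pixels), "dist_coeffs" ([k1, k2, p1, p2, k3] as OpenCV has them; the pictures are not rectified), "position" and "orientation" of the camera in the world. Camera axes: x right, y down, z forward; pixel columns grow to the right and rows downward; lengths in mm; the calibration is good to about 2 mm. A picture is of the moment at which its call begins.
- ticket.job_done(): hands the job in, once; it reports no verdict.
Trained networks look in the newest picture that a camera, given by its name, has taken for a name from the list of things; names that differ only in an ending like _2 or _b are one class to them, and where a whole thing is asked for, a point or a joint stands for the part that bears it (a point fixed in the world has none). Each returns a list of dicts, best first, with "score" (0 to 1); they miss things now and then, are a little off and sometimes report something else, mostly with a low value. They report only what shows in the picture. A call takes as long as a camera call. They do not tell look-alikes from the thing itself.
- look_for(name, camera): "box" ([left, top, right, bottom] as shares, 0 to 1, of the picture: columns of its width, rows of its height, round what is visible of it).
- regions_of(name, camera): "pixels" (384x512 bool, what is visible of it) and "box" ([left, top, right, bottom] as shares, 0 to 1, of the picture: columns of its width, rows of its height, round what is visible of it).
The state is a dict: "t": time; "joints": joint angles; "qvel": joint speeds; "tau": joint torques, N m; "eef_pos": TCP position; "tcp_rot": TCP orientation; "ft_force": force on the tool from outside, world axes, zero at the start; "moment": the same for the moment, N m; "opening": opening from 0.0 (shut) to 1.0 (fully open).
Only numpy, scipy, OpenCV 4.12 (cv2) and the standard library are available. Lean on these libraries where they do the work, as an engineer would, in place of code of your own. Each camera call takes 0.05 s, during which the arm holds its last target. There are 200 camera calls.

### The job

The heavy blue bonding block stands askew on the bench. Push it round by its sides and corners until one of its two long sides lies flat against the near face of the steel fence, with the block's middle opposite the fence's red mark to within about 2.5 cm. Only push it along the bench, slowly and gently: do not lift or tip it, do not touch the freshly glued brass adapter on top of it, leave the tape, jar and screwdriver where they are, and come away clear when it is seated.

Things in the scene. Friction and masses are not known exactly. Their poses are not given: they have to be found in the camera images.
- block: Loose heavy blue cast block, bright top: 95 mm along its x (between the long sides), 150 mm along its y, 45 mm high; origin at the centre of its underside, z up. 1.2 to 2 kg; slides at a push of about 5 to 20 N. Either long side (+x or -x) may go to the fence. At the start its long axis points at the fence, give or take about 55 degrees.
- adapter: Freshly glued brass adapter fixed in the middle of the block's top: a 50 x 50 mm plate 4 mm thick with a stub 38 mm across at its foot, 19 mm square at its head; it stands from 45 to 65 mm above the bench. Origin at the centre of its underside. Not to be touched.
- fence: Fixed dark steel bar on the bench beyond the block: 30 mm along its x, 340 mm along its y, 35 mm high; origin at the centre of its underside. Its near face, towards the robot, is the plane x = -15 mm of its own frame, clear along its whole length; a red band 12 mm wide at y = 0 marks the middle. Turned up to 10 degrees from square to the robot.
- tape: Bystander: yellow roll of tape lying flat, loose, 96 mm across, 25 mm high; origin at the centre of its underside.
- jar: Bystander: small loose jar standing upright, 60 mm across, 75 mm high; origin at the centre of its underside.
- screwdriver: Bystander: loose screwdriver lying on the bench, about 200 mm long, along its own x (handle to -x); origin under its middle.
Not all that is in view belongs to the job. Of the things like the block, leave any that is orange or turquoise; of the rest the larger one is meant.

How it is judged (in metres and radians):
At the end, for the whole second after the job is handed in: One long side of the block is against the fence's near face (parallel within 0.05 rad, gap under 4.5 mm), the block's centre within 30 mm of the red mark along the fence, standing flat on the bench and at rest (angle between the x axis of block and the x axis of fence, either way round below 0.05 rad and x of block in the frame of fence between -0.067 and -0.058 m and y of block in the frame of fence between -0.03 and 0.03 m and height (world z) of block below 0.004 m and angle between block's own z axis and vertical below 0.05 rad and linear speed of block below 0.02 m/s); the robot touches nothing.
It fails at once if the block is lifted or tipped (height (world z) of block above 0.008 m or angle between block's own z axis and vertical above 0.12 rad).
It fails at once if the glued adapter is touched by the robot (contact force between any of the fingers, the arm and adapter above 0.5 N).
It fails at once if the block is knocked along (faster than 0.3 m/s) (linear speed of block above 0.3 m/s).
It fails at once if the tape, jar or screwdriver is disturbed (moved over 15 mm) (distance of any of tape, jar, screwdriver from where it was at the start of the episode above 0.015 m).
It also fails if it takes over 64 s, if anything falls off the work surface, if the arm or the gripper's body presses on something with over 40 N, if the wrist force passes 120 N, or if a joint passes its speed limit or range.

## Working session

There is one attempt and no reset: what is moved stays moved. The work goes in short steps, Python scripts to look and compute and a shell command to move; the robot and the scene stay as the last step left them, time stands still between calls to the robot, and variables do not carry over. Pictures are saved under pics/ and viewed, on a budget of 10 in all, crops included, one or two more only if the job needs it, and the job is handed in when it is done.

```bash
mkdir -p pics
cat > h.py <<'E'
import numpy as np, cv2
from cell import state, viewer, ticket, look_for, regions_of
from scipy.spatial.transform import Rotation as R
def cam(n): return viewer.read_camera(n)
def pose(c):
    o=np.array(c["orientation"],float)
    M=o if o.shape==(3,3) else (R.from_euler("xyz",o).as_matrix())
    return M,np.array(c["position"],float)
def cloud(c):
    K=np.array([[c["fx"],0,c["cx"]],[0,c["fy"],c["cy"]],[0,0,1]]);h,w=c["depth"].shape
    u,v=np.meshgrid(np.arange(w),np.arange(h))
    p=cv2.undistortPoints(np.stack([u,v],-1).reshape(-1,1,2).astype(np.float64),K,np.array(c["dist_coeffs"],float)).reshape(h,w,2)
    d=c["depth"].astype(float); P=np.dstack([p[...,0]*d,p[...,1]*d,d]); M,t=pose(c)
    W=P@M.T+t; W[d==0]=np.nan
    return W
E
python3 - <<'E'
from h import *
ims=[]
for n in ["scene","side"]:
    c=cam(n); print(n,c["orientation"],c["position"],c["fx"]); ims.append(c["color"])
    W=cloud(c)
    for k in ["block","adapter","fence","tape","jar","screwdriver"]:
        for r in regions_of(k,n)[:3]:
            p=W[r["pixels"]]; p=p[~np.isnan(p[:,0])]
            print(k,round(r["score"],2),np.round(np.array(r["box"])*[512,384,512,384]),np.median(p,0).round() if len(p) else None)
im=np.hstack(ims); im=cv2.resize(im,(800,300)); cv2.imwrite("pics/a.png",im[...,::-1])
print(state())
E
```

```text
scene [-2.55742901  0.01544806  0.94016499] [1028.35819955 -339.39949828  956.91892169] 387.7250438376
block 0.96 [141. 160. 197. 208.] [ 355. -171.   45.]
block 0.84 [266. 126. 301. 151.] [414. 209.  33.]
block 0.81 [341. 178. 386. 219.] [728. 242.  33.]
adapter 0.66 [247. 167. 273. 187.] [502.  44.  51.]
adapter 0.61 [156. 167. 179. 187.] [ 346. -167.   51.]
adapter 0.61 [356. 189. 372. 205.] [724. 248.  37.]
fence 0.61 [229. 211. 342. 286.] [714. -33.  34.]
fence 0.53 [326. 134. 359. 164.] [557. 333.  19.]
tape 0.92 [326. 134. 357. 161.] [557. 326.  22.]
jar 0.79 [127. 224. 153. 256.] [ 486. -326.   67.]
screwdriver 0.67 [165. 280. 182. 348.] [ 711. -357.   23.]
side [-2.21319471  0.01576722 -2.68367054] [ 73.22402503 911.92692924 844.00187432] 460.6223971084788
block 0.91 [234. 202. 293. 237.] [486.  71.  45.]
block 0.72 [317. 171. 358. 208.] [ 349. -133.   45.]
block 0.59 [134. 223. 174. 264.] [706. 263.  33.]
adapter 0.68 [143. 231. 163. 245.] [717. 257.  39.]
adapter 0.58 [254. 204. 276. 215.] [491.  53.  53.]
adapter 0.53 [257. 259. 276. 271.] [402. 221.  38.]
fence 0.62 [177
[... 189 characters left out ...]
driver 0.64 [169. 268. 213. 308.] [550. 338.  22.]
{'t': 0.7, 'joints': array([-1.31857251e+00,  4.90848399e-01,  1.55891289e+00, -1.98127087e-05,
        1.09172244e+00, -1.05598254e-01]), 'qvel': array([-0.00016122, -0.00198148, -0.00146488,  0.00028481,  0.00059274,
        0.00175768]), 'tau': array([ 5.40715482e-04, -6.12337303e+01, -2.58402228e+01,  6.93137711e-02,
        4.43605520e-02,  2.72052434e-07]), 'eef_pos': array([ 218.91561524, -585.41042804,  214.68856814]), 'tcp_rot': array([ 3.14156369e+00, -1.06461388e-04, -1.21296512e+00]), 'ft_force': array([-0.78445108, -0.94131725, -0.25712656]), 'moment': array([ 0.00071484, -0.01648417,  0.04453278]), 'opening': 0.999707736193665}
```

View pics/a.png

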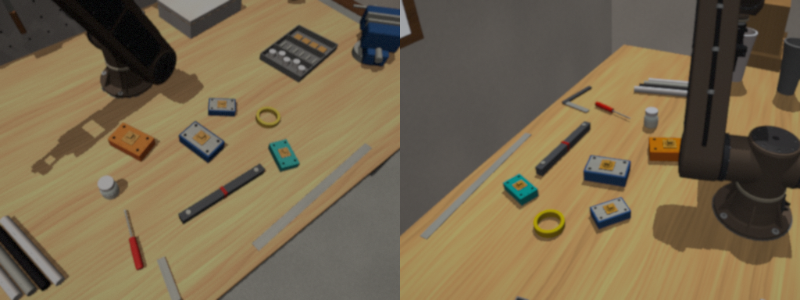

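The left view (scene) shows the large blue block at about (200,140). The small blue one is at (222,105), the orange at (132,140), the turquoise at (284,153), and the fence runs from (182,215) to (264,170) with its red mark at (224,190). Next I fit the poses from depth.

```bash
cat >> h.py <<'E'
def rect(W,lo,hi,z0,z1):
    P=W.reshape(-1,3); P=P[~np.isnan(P[:,0])]
    m=(P[:,0]>lo[0])&(P[:,0]<hi[0])&(P[:,1]>lo[1])&(P[:,1]<hi[1])&(P[:,2]>z0)&(P[:,2]<z1)
    P=P[m]
    return P
def fit(P):
    """centre, long, short, direction of long axis (deg, world)"""
    b=cv2.boxPoints(cv2.minAreaRect(P[:,:2].astype(np.float32)))
    e=[b[1]-b[0],b[2]-b[1]]; l=max(e,key=np.linalg.norm); s=min(e,key=np.linalg.norm)
    a=np.degrees(np.arctan2(l[1],l[0]))%180
    return b.mean(0).round(1),np.linalg.norm(l).round(1),np.linalg.norm(s).round(1),a.round(2),len(P)
def redmark(c,W):
    h=cv2.cvtColor(c["color"],cv2.COLOR_RGB2HSV); 
    m=((h[...,0]<8)|(h[...,0]>172))&(h[...,1]>140)&(W[...,2]>28)&(W[...,2]<42)&(W[...,0]>600)&(abs(W[...,1])<150)
    return W[m].mean(0).round(1),m.sum()
E
python3 - <<'E'
from h import *
for n in ["scene","side"]:
    c=cam(n); W=cloud(c); print(n)
    print("block",fit(rect(W,(390,-60),(610,150),40,49)))
    print("fence",fit(rect(W,(600,-220),(820,170),30,40)),redmark(c,W))
    print("small",fit(rect(W,(350,150),(490,280),29,37)))
    print("turq",fit(rect(W,(640,170),(800,330),29,37)))
    print("orange",fit(rect(W,(260,-270),(440,-90),40,49)))
    print("jar",fit(rect(W,(420,-380),(550,-270),60,80)),"tape",fit(rect(W,(480,260),(640,410),18,30)))
    print("scr",fit(rect(W,(580,-450),(850,-250),8,40)))
    a=rect(W,(390,-60),(610,150),47,75); print("bench z",np.median(rect(W,(560,-40),(620,40),-10,10)[:,2]))
E
```

```text
scene
block (array([497.4,  44.7], dtype=float32), np.float32(151.2), np.float32(97.8), np.float32(12.2), 1174)
fence (array([708.8, -19.3], dtype=float32), np.float32(340.6), np.float32(32.6), np.float32(87.4), 1389) (array([711.3, -18.7,  36.7]), np.int64(55))
small (array([405.7, 215.7], dtype=float32), np.float32(110.7), np.float32(73.2), np.float32(50.99), 509)
turq (array([722.1, 251. ], dtype=float32), np.float32(113.2), np.float32(72.1), np.float32(159.84), 719)
orange (array([ 340.6, -166.1], dtype=float32), np.float32(150.7), np.float32(96.6), np.float32(23.42), 1164)
jar (array([ 470.3, -325.9], dtype=float32), np.float32(53.3), np.float32(51.1), np.float32(13.99), 351) tape (array([555.2, 332.5], dtype=float32), np.float32(96.0), np.float32(93.1), np.float32(138.07), 315)
scr (array([ 718.9, -344.1], dtype=float32), np.float32(268.1), np.float32(83.5), np.float32(8.36), 776)
bench z 0.1969171967375587
side
block (array([496.2,  46.8], dtype=float32), np.float32(150.7), np.float32(98.6), np.float32(10.74), 1043)
fence (array([708.2, -18.3], dtype=float32), np.float32(343.2), np.float32(35.9), np.float32(87.85), 742) (array([702.4, -17.9,  36.2]), np.int64(27))
small (array([403.4, 218.2], dtype=float32), np.float32(111.7), np.float32(74.3), np.float32(50.1), 896)
turq (array([720.7, 252.7], dtype=float32), np.float32(117.6), np.float32(73.3), np.float32(159.74), 678)
orange (array([ 352.4, -158. ], dtype=float32), np.float32(123.4), np.float32(101.8), np.float32(20.7), 594)
jar (array([ 469.4, -323.9], dtype=float32), np.float32(56.2), np.float32(48.9), np.float32(110.04), 161) tape (array([552.6, 334. ], dtype=float32), np.float32(96.0), np.float32(95.8), np.float32(18.6), 541)
scr (array([ 718.9, -339.7], dtype=float32), np.float32(262.9), np.float32(82.7), np.float32(10.41), 282)
bench z 1.2555090183238917
```

```bash
python3 -m inch '[[0,0,-2.86,29,36,0,-1],[0,0,-2.86,29,36,0,-1],[0,0,-2.86,29,36,0,-1],[0,0,-2.86,29,36,0,-1],[0,0,-2.86,29,36,0,-1],[0,0,-2.86,29,36,0,-1],[0,0,-2.86,29,36,0,-1],[0,0,-2.86,29,36,0,-1],[0,0,0,0,40,0,-1],[0,0,0,0,40,0,-1]]'
python3 -m inch '[[0,0,0,0,40,0,-1],[0,0,0,0,40,0,-1],[0,0,0,0,40,0,-1],[0,0,0,0,40,0,-1],[0,0,0,0,40,0,-1],[0,0,0,0,40,0,-1],[0,0,0,0,40,0,-1],[0,0,0,0,30,0,-1],[0,0,0,-10,20,0,-1],[0,0,0,0,0,0,-1]]'
```

```text
t: 1.8
eef_pos: [451.3, -215.7, 214.5]
tcp_rot: [3.141, -0.0, -1.612]
ft_force: [0.8, -0.1, 1.1]
opening: 0.215
t: 2.8
eef_pos: [440.0, 114.4, 214.7]
tcp_rot: [3.141, 0.0, -1.61]
ft_force: [1.0, -0.6, -0.3]
opening: 0.008
```

```bash
python3 -m inch '[[0,0,0,-16,2,-20,-1],[0,0,0,0,0,-40,-1],[0,0,0,0,0,-40,-1],[0,0,0,0,0,-40,-1],[0,0,0,0,0,-35,-1],[0,0,0,0,0,-17,-1],[0,0,0,0,0,-10,-1],[0,0,0,0,0,0,-1]]'
python3 -m inch '[[0,0,0,0,-8,0,-1],[0,0,0,0,-8,0,-1],[0,0,0,0,-6,0,-1],[0,0,0,-1,-6,0,-1],[0,0,0,-1,-6,0,-1],[0,0,0,-1,-6,0,-1],[0,0,0,-1,-6,0,-1],[0,0,0,-1,-6,0,-1],[0,0,0,-1,-6,0,-1]]'
```

```text
t: 3.6
eef_pos: [424.9, 114.1, 11.9]
tcp_rot: [3.14, -0.0, -1.613]
ft_force: [0.1, 0.4, 0.4]
opening: 0.004
t: 4.5
eef_pos: [419.0, 56.3, 13.2]
tcp_rot: [-3.14, 0.0, -1.612]
ft_force: [0.6, 6.7, 3.9]
opening: 0.004
```

```bash
cat > chk.py <<'E'
from h import *
import sys
for n in sys.argv[1:] or ["scene","side"]:
    c=cam(n); W=cloud(c); s=state()["eef_pos"]
    P=rect(W,(390,-130),(705,150),41,49)
    P=P[np.hypot(P[:,0]-s[0],P[:,1]-s[1])>32] if s[2]<100 else P
    # keep the biggest cluster round the bright top
    print(n,fit(P))
E
python3 chk.py
python3 - <<'E'
from h import *
c=cam("scene"); cv2.imwrite("pics/b.png",cv2.resize(c["color"][110:310,110:410],(600,400))[...,::-1])
E
```

```text
scene (array([463.5,  -8.2], dtype=float32), np.float32(266.2), np.float32(107.8), np.float32(40.63), 1151)
side (array([547.4,  -3.7], dtype=float32), np.float32(315.7), np.float32(250.4), np.float32(0.26), 512)
```

View pics/b.png

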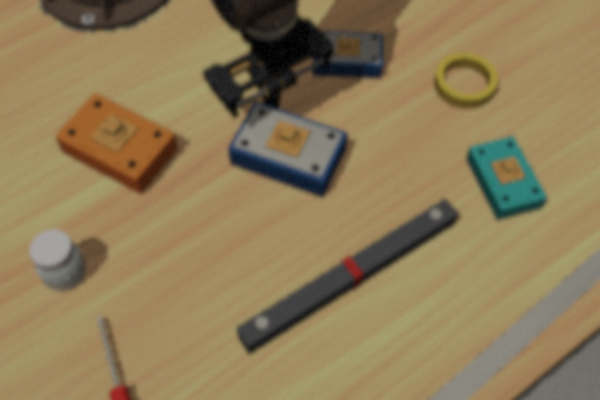

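The block (top at about (290,150) in the crop) has turned by about 20°, with the shut fingers at its near-left corner. The arm covers one corner, so I'll fit the known rectangle to its bright top instead.

```bash
cat > chk.py <<'E'
from h import *
import sys
from scipy.optimize import minimize
for n in sys.argv[1:] or ["scene","side"]:
    c=cam(n); W=cloud(c); h=cv2.cvtColor(c["color"],cv2.COLOR_RGB2HSV)
    best=None
    for r in regions_of("block",n):
        m=r["pixels"]&(W[...,2]>41)&(W[...,2]<49)&(h[...,2]>70)
        if m.sum()<200: continue
        p=W[m]; hu=np.median(c["color"][m].astype(float),0)
        if hu[0]-hu[2]>40: continue   # orange
        if best is None or len(p)>len(best): best=p
    if best is None: print(n,"none"); continue
    P=best[:,:2]; P=P[np.hypot(*(P-np.median(P,0)).T)<95]
    def cost(q):
        a=q[2]; d=P-q[:2]; u=abs(d@[np.cos(a),np.sin(a)])-75; v=abs(d@[-np.sin(a),np.cos(a)])-47.5
        return np.sum(np.clip(np.maximum(u,v)-0,0,10)**2)+0.0
    # smallest outside-area; among ties choose the middle of the samples
    sol=[]
    m0=P.mean(0)
    for a0 in np.radians(np.arange(0,180,15)):
        s=minimize(cost,[*m0,a0],method="Nelder-Mead",options=dict(maxiter=600)); sol.append((s.fun/len(P),s.x))
    f,x=min(sol,key=lambda t:t[0])
    print(n,"c",x[:2].round(1),"ang",round(np.degrees(x[2])%180,1),"cost",round(f,2),"| minrect",fit(P))
E
python3 chk.py
```

```text
scene c [499.   29.8] ang 29.9 cost 0.0 | minrect (array([499.1,  29.8], dtype=float32), np.float32(148.5), np.float32(95.8), np.float32(30.12), 1073)
side c [531.4  53.8] ang 100.4 cost 0.0 | minrect (array([523.2,  46.6], dtype=float32), np.float32(96.9), np.float32(91.0), np.float32(119.99), 475)
```

```bash
python3 -m inch '[[0,0,0,0,-6,0,-1],[0,0,0,0,-6,0,-1],[0,0,0,0,-6,0,-1],[0,0,0,0,-6,0,-1],[0,0,0,1,-6,0,-1],[0,0,0,1,-6,0,-1],[0,0,0,2,-6,0,-1],[0,0,0,2,-5,0,-1],[0,0,0,2,-5,0,-1],[0,0,0,3,-5,0,-1]]'; python3 chk.py scene
```

```text
t: 5.85
eef_pos: [428.4, -0.4, 12.5]
tcp_rot: [3.138, 0.0, -1.612]
ft_force: [-5.7, 6.2, 4.1]
opening: 0.003
scene c [507.2   8.3] ang 61.0 cost 0.0 | minrect (array([506.8,   8.7], dtype=float32), np.float32(149.1), np.float32(97.1), np.float32(60.9), 1110)
```

```bash
python3 -m inch '[[0,0,0,3,-6,0,-1],[0,0,0,3,-6,0,-1],[0,0,0,3,-5,0,-1],[0,0,0,4,-5,0,-1],[0,0,0,4,-5,0,-1],[0,0,0,4,-4,0,-1],[0,0,0,5,-4,0,-1],[0,0,0,5,-3,0,-1]]'; python3 chk.py scene
```

```text
t: 6.75
eef_pos: [459.0, -38.5, 12.4]
tcp_rot: [3.137, 0.001, -1.612]
ft_force: [-8.5, 1.7, 4.2]
opening: 0.001
scene c [526.1  -2.8] ang 84.4 cost 0.0 | minrect (array([526.1,  -3. ], dtype=float32), np.float32(149.4), np.float32(90.9), np.float32(86.73), 1101)
```

```bash
python3 -m inch '[[0,0,0,-10,0,0,-1],[0,0,0,-12,6,0,1],[0,0,0,-8,10,0,1],[0,0,0,0,10,0,1],[0,0,0,0,10,0,1],[0,0,0,0,0,0,1],[0,0,0,0,0,0,1],[0,0,0,0,0,0,1],[0,0,0,0,0,0,1],[0,0,0,0,0,0,1]]'
python3 -m inch '[[0,0,0,10,0,0,1],[0,0,0,10,0,0,1],[0,0,0,8,-1,0,1],[0,0,0,6,-1,0,1],[0,0,0,6,-1,0,1],[0,0,0,6,-1,0,1],[0,0,0,6,-1,0,1],[0,0,0,6,-1,0,1],[0,0,0,6,-1,0,1],[0,0,0,6,-1,0,1]]'; python3 chk.py
```

```text
t: 7.85
eef_pos: [431.0, -2.7, 12.6]
tcp_rot: [-3.142, -0.0, -1.613]
ft_force: [0.0, 0.6, -0.0]
opening: 0.704
t: 8.85
eef_pos: [498.6, -9.9, 12.3]
tcp_rot: [3.135, 0.001, -1.612]
ft_force: [-11.6, 2.6, 6.2]
opening: 1.001
scene c [560.9  -8.3] ang 88.2 cost 0.0 | minrect (array([561. ,  -8.6], dtype=float32), np.float32(148.9), np.float32(94.6), np.float32(88.05), 1181)
side c [588.   29.2] ang 129.8 cost 0.0 | minrect (array([562.4,  11. ], dtype=float32), np.float32(119.9), np.float32(93.6), np.float32(89.29), 440)
```

```bash
python3 -m inch '[[0,0,0,7,-1,0,1],[0,0,0,7,-1,0,1],[0,0,0,7,-1,0,1],[0,0,0,7,-1,0,1],[0,0,0,7,-1,0,1],[0,0,0,7,-1,0,1],[0,0,0,7,-1,0,1],[0,0,0,7,0,0,1],[0,0,0,7,0,0,1],[0,0,0,7,0,0,1]]'; python3 chk.py scene; python3 -m inch '[[0,0,0,3,0,0,1],[0,0,0,3,0,0,1],[0,0,0,2,0,0,1],[0,0,0,2,0,0,1]]'
```

```text
t: 10.05
eef_pos: [569.3, -17.2, 12.3]
tcp_rot: [3.137, 0.0, -1.612]
ft_force: [-10.7, 0.1, 4.2]
opening: 1.005
scene c [631.5 -16. ] ang 88.1 cost 0.0 | minrect (array([631.7, -16.1], dtype=float32), np.float32(149.8), np.float32(93.2), np.float32(87.38), 1321)
t: 10.55
eef_pos: [579.1, -17.3, 12.4]
tcp_rot: [3.137, 0.0, -1.612]
ft_force: [-11.0, -0.1, 5.1]
opening: 0.997
```

Not touching the fence yet, so I'll creep on while watching the force.

```bash
python3 -m inch '[[0,0,0,1,0,0,1],[0,0,0,1,0,0,1],[0,0,0,1,0,0,1],[0,0,0,1,0,0,1]]'; python3 -m inch '[[0,0,0,1,0,0,1],[0,0,0,1,0,0,1],[0,0,0,0,0,0,1]]'; python3 chk.py scene
```

```text
t: 10.95
eef_pos: [583.1, -17.3, 12.4]
tcp_rot: [3.137, 0.0, -1.612]
ft_force: [-9.5, 1.3, 4.1]
opening: 0.999
t: 11.25
eef_pos: [584.0, -17.3, 12.4]
tcp_rot: [3.135, 0.0, -1.612]
ft_force: [-15.1, -0.6, 8.3]
opening: 1.001
scene c [646.2 -15.7] ang 87.6 cost 0.0 | minrect (array([646.3, -16. ], dtype=float32), np.float32(149.4), np.float32(94.9), np.float32(87.52), 1351)
```

```bash
python3 -m inch '[[0,0,0,1,0,0,1],[0,0,0,1,0,0,1],[0,0,0,0,0,0,1],[0,0,0,0,0,0,1]]'
```

```text
t: 11.75
eef_pos: [584.1, -17.2, 12.4]
tcp_rot: [3.131, 0.001, -1.613]
ft_force: [-25.2, -1.7, 15.6]
opening: 0.998
```

The tool has stopped and the force is rising, so the block is seated. Backing off.

```bash
python3 -m inch '[[0,0,0,-2,0,0,1],[0,0,0,-4,0,0,1],[0,0,0,-10,0,0,1],[0,0,0,-20,0,0,1],[0,0,0,-30,0,0,1],[0,0,0,-30,0,0,1],[0,0,0,0,0,30,1],[0,0,0,0,0,40,1],[0,0,0,0,0,40,1],[0,0,0,0,0,30,1]]'
python3 -m inch '[[0,0,0,-10,-40,0,1],[0,0,0,0,-40,0,1],[0,0,0,0,-40,0,1],[0,0,0,0,-40,0,1],[0,0,0,0,-40,0,1],[0,0,0,0,0,0,1],[0,0,0,0,0,0,1]]'
python3 chk.py
python3 - <<'E'
from h import *
ims=[]
for n in ["scene","side"]:
    c=cam(n); W=cloud(c)
    print(n,"fence",fit(rect(W,(696,-220),(820,170),30,39)),redmark(c,W))
    for k in ["jar","tape"]:
        print(k,[fit(rect(W,*a)) for a in [((420,-380),(550,-270),60,80),((480,260),(640,410),18,30)]][k=="tape"])
    ims.append(c["color"][130:290,190:350] if n=="scene" else c["color"][130:290,140:300])
cv2.imwrite("pics/c.png",cv2.resize(np.hstack(ims),(800,400))[...,::-1])
E
```

```text
t: 12.75
eef_pos: [493.1, -17.6, 155.1]
tcp_rot: [-3.139, -0.0, -1.612]
ft_force: [0.4, -0.2, -0.3]
opening: 1.0
t: 13.45
eef_pos: [482.5, -217.9, 152.5]
tcp_rot: [-3.141, -0.0, -1.614]
ft_force: [0.7, 0.8, -0.5]
opening: 0.999
scene c [646.  -15.8] ang 87.7 cost 0.0 | minrect (array([646.1, -15.8], dtype=float32), np.float32(149.6), np.float32(95.6), np.float32(87.64), 1402)
side c [645.2 -13.4] ang 87.3 cost 0.01 | minrect (array([646. , -13.4], dtype=float32), np.float32(150.3), np.float32(98.8), np.float32(87.36), 777)
scene fence (array([709.5, -19.1], dtype=float32), np.float32(340.5), np.float32(31.8), np.float32(87.55), 1236) (array([710.4, -18.7,  36.2]), np.int64(59))
jar (array([ 471.3, -324.8], dtype=float32), np.float32(51.3), np.float32(51.1), np.float32(155.88), 347)
tape (array([555.3, 332. ], dtype=float32), np.float32(95.9), np.float32(93.1), np.float32(135.82), 312)
side fence (array([708.4, -17.4], dtype=float32), np.float32(340.0), np.float32(33.1), np.float32(88.03), 549) (array([708.3, -17.4,  38. ]), np.int64(15))
jar (array([ 468.2, -322.9], dtype=float32), np.float32(53.1), np.float32(50.4), np.float32(64.02), 158)
tape (array([552.1, 334.5], dtype=float32), np.float32(95.1), np.float32(94.7), np.float32(53.44), 543)
```

View pics/c.png

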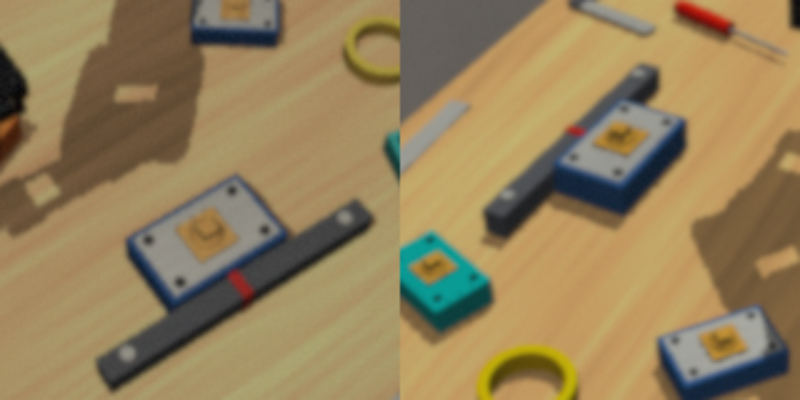

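Both views show the block flat against the fence, centred on the red mark (at about (240,287) left and (575,130) right), with the arm clear. Handing in.

```bash
python3 -c "
from cell import ticket; print(ticket.job_done())"
```

```text
the job is handed in; nothing more can be done
None
```

The large blue block now sits with one long side flat against the fence, centred on the red mark, and I handed the job in at about 14 s of the 64 s allowed. I turned it about 76° with the shut fingers at its near end. Then I pushed it straight in with both open fingers until the tool stopped and the push force rose to about 25 N, and backed the arm away.

**Last checks, in the fence's frame:**

| Check | Measured | Needed |
|---|---|---|
| Distance of block centre from fence centre line (x) | about -62 to -63 mm | -67 to -58 mm |
| Offset from the red mark (y) | 1–2 mm | within 30 mm |
| Angle to the fence | within about 0.01 rad | below 0.05 rad |

- **Bystanders:** The tape and jar measured within 2 mm of where they started. I did not measure the screwdriver again at the end, but the arm never went near it.
- **Disagreements:** The two cameras differed by 1–2 mm on position. The side camera's fits were unusable while the arm blocked its view, so I relied on the scene camera during the pushes.

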